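Take the rolling pin out through the hatch of the glass pastry case

ROBOT

A 6-joint arm with a two-finger parallel gripper is mounted at the origin on the work surface. World frame = base frame: x ahead of the robot, y to its left, z up, the work surface at z = 0. Lengths are in m, angles in degrees, forces in N, time in s.
With the tool pointing down it reaches from about 0.3 to 0.75 m from the base axis. Payload 8.5 kg.
Tool frame: the origin (TCP) lies on the centre line of the jaws, within the pads' length; the fingertips stand 14 mm ahead of it and the grasp point (between the pads) lies 5 mm behind it; z points along the fingers, x is the direction in which the jaws open and shut, and the axes are right-handed (so a half turn about z gives the same grasp; the last joint's range is limited). The gripper opens to 85 mm and grips with 20 to 120 N. Pads are 22 mm wide; open, the fingers measure 114 mm over their backs; the gripper's body (76 mm by 85 mm) begins 54 mm behind the grasp point. The pads swing forward as they close: fully open they stand 13 mm farther back than shut.
Start: joints at [-78.856, 21.807, 74.336, -0, 83.858, -12.336], TCP at [0.219, -0.504, 0.245] pointing down, gripper open.
Joint ranges: [-178.18, 178.18], [-50.72, 133.34], [12.68, 142.11], [-81.47, 261.47], [9.98, 163.14], [-165.26, 165.26]. Speed limits (degrees/s): [136.94, 136.94, 180, 180, 180, 180].

INTERFACE

Orientations are given as a 3x3 rotation matrix whose columns are the frame's x, y, z axes.
In Python, from rig import * gives the robot as it stands.
- The arm moves only by the shell command python3 -m crank 'ROWS' [FORCE]. ROWS is JSON, one flat list of numbers, 7 for each row, row after row: the turn, a rotation vector about the world's x, y, z in rad, then the shift along the world's x, y, z in m, then the opening in per cent of the stroke, from 0 (shut) to 100 (fully open). A call has 1 to 20 rows; each row shifts and turns the commanded pose from where the row before left it; what a row does not reach is not made up. A row lasts 1/10 s, in which the tool goes at most 50 mm and 8.59 degrees, less where a joint would pass 70% of its speed; a pose out of reach is approached as far as the arm can. A call is refused whole if a number of a shift passes 0.05 or a number of a turn 0.15, either way. A call with a gripper value outside its range is refused whole. The fingers move at their own pace and stop on an object; FORCE is the grip in N (left out, the last holds). Time passes only in rows, so rows that do not move let the fingers close. It gives the time, the measured TCP pose, the force and the opening at its end, in the units of the state.
- observe(): the state, without advancing time (a new reading comes with each control period).
- get_image(name): name is "scene" or "side" or "wrist"; returns a dict with "frame" (400x640x3 uint8, red, green, blue), "fov_y" (degrees; the focal length in pixels is half the picture's height over the tangent of half this angle, whatever the lens; pixels are square), "cx", "cy" (the principal point, pixels), "world_to_cam" (4x4, takes a point from world to camera coordinates). Camera axes: x right, y up, looking along -z (the intrinsics and any distortion apply to the point x, -y, -z); pixel columns grow to the right and rows downward; lengths in m; the calibration is good to about 2 mm. A picture is of the moment at which its call begins. There is no depth.
- close_job(): hands the job in, once; it reports no verdict.
The state is a dict: "time_s": time; "q": joint angles; "qvel": joint speeds; "joint_efforts": joint torques, N m; "position": TCP position; "tool_rot": TCP orientation; "ft_force": force on the tool from outside, world axes, zero at the start; "wrist_torque": the same for the moment, N m; "grip_width": finger opening in m.
Only numpy, scipy, OpenCV 4.12 (cv2) and the standard library are available. Lean on these libraries where they do the work, as an engineer would, in place of code of your own. Each camera call takes 0.05 s, during which the arm holds its last target. There are 200 camera calls.

TASK

Take the black bent sign off the hatch in the top of the glass case and hang it astride the middle of the steel rail, then let go of it. Then bring the wooden rolling pin out of the case through the hatch: the hatch is shorter than the pin, so tip the pin and draw it out one end first. Finish with the pin still in the gripper, held still in the air and all of it at least 5 cm above the glass, with the sign still hanging on the rail; leave the pastry and the two jars alone.

Things in the scene. Friction and masses are not known exactly. Their poses are not given: they have to be found in the camera images.
- case: Low fixed glass case, 400 (x) x 250 (y) x 91 high; origin: centre of its underside. Walls 5 thick, floor 4, glass top from 85 to 91 above the counter, closed except for the hatch. Four fixed buns 48 wide, 34 high in the corners (x +-155, y +-85). Its x points roughly away from the robot (yaw within 0.2 rad). It stands left or right, the rail on the other side.
- hatch (a point): Centre of the hatch, level with the upper face of the glass (91 above the counter). The hatch is an open rectangle in the glass top, 220 along the case x by 150 along its y, with a dark steel edge; axes as the case. On the floor below it, at x +-55, two wooden rests 12 wide along x and 50 along y, tops 16 above the counter, side cheeks 6 higher, carry the pin.
- pin: Wooden rolling pin, loose, about 0.2 kg, 280 long: barrel 190 long, 36 in diameter, and at each end a handle 45 long, 16 in diameter. Origin: middle of its axis; its x runs along the pin. It starts level on the rests, along the case x, axis 34 above the counter, both ends under the glass beyond the hatch. Grip it across the barrel, near the middle.
- pin_end_a (a point): Centre of the pin's +x end face, 140 from the middle.
- pin_end_b (a point): Centre of the pin's -x end face, 140 from the middle.
- sign: Black bent-sheet sign, loose, about 0.15 kg: an inverted U channel open below and at the ends, 190 long (y) x 44 wide (x) x 64 high, sheet 4 thick (36 clear between the legs, underside of the top 60 above the feet). Origin: mid-channel, level with the leg feet; z up. It starts standing on the glass across the hatch. Grip from above over its 44 width.
- rail: Fixed steel rail: a round bar 340 long, 20 in diameter, along its y, on two posts at y = +-155, 14 thick, with flat feet 52 wide. Origin: on the counter under the middle. Its y axis points roughly along the robot's forward direction (+-0.3 rad).
- rail_mid (a point): Top of the bar at its middle, 190 above the counter; axes as the rail. A sign hanging on the rail has its origin about 60 below the top of the bar.
- pastry: Bystander: coiled flat pastry, 100 across, about 35 high, loose on the counter right of the work. Origin: centre of its underside.
- jam_jar: Bystander: dark jam jar, 60 across, 80 high, loose on the counter left of the work. Origin: centre of its underside.
- honey_jar: Bystander: amber honey jar, 60 across, 80 high, loose on the counter left of the work. Origin: centre of its underside.
There are look-alikes about, which are no part of the job. There is more than one size of the sign; the job needs the largest.

How it is judged (in metres and radians):
On the way, in this order (a step that is already met when the one before it is completed fails the run):
1. the sign hangs astride the rail, let go (x of sign in the frame of rail_mid between -0.02 and 0.02 m and y of sign in the frame of rail_mid between -0.06 and 0.06 m and z of sign in the frame of rail_mid between -0.07 and -0.052 m and angle between the y axis of sign and the y axis of rail, either way round below 0.26 rad and angle between sign's own z axis and vertical below 0.35 rad and contact force between sign and rail above 0.3 N and contact force between sign and the fingers below 0.1 N and linear speed of sign below 0.05 m/s), for 0.3 s.
2. the pin is out of the case, held by the fingers, all of it clear above the glass (height (world z) of each of pin_end_a, pin_end_b above 0.131 m and contact force between pin and the fingers above 2 N and contact force between pin and case below 0.1 N and contact force between pin and rail below 0.1 N and contact force between pin and sign below 0.1 N), for 0.2 s.
At the end, for the whole second after the job is handed in: Sign astride the rail, resting on it, at rest, not touched (middle within 60 mm along and 20 mm across, 15 degrees in yaw, 20 in tilt). Pin gripped and still, both end centres over 40 mm above the glass, touching neither case, rail nor sign (all of step 1 and all of step 2 and linear speed of pin below 0.03 m/s); the arm keeps its last pose, push and grip.
It fails at once if the pastry was pushed more than 20 mm (distance of pastry from where it was at the start of the episode above 0.02 m).
It fails at once if the jam jar was pushed more than 20 mm (distance of jam_jar from where it was at the start of the episode above 0.02 m).
It fails at once if the honey jar was pushed more than 20 mm (distance of honey_jar from where it was at the start of the episode above 0.02 m).
It also fails if it takes over 53 s, if anything falls off the work surface, if the arm or the gripper's body presses on something with over 40 N, if the wrist force passes 120 N, or if a joint passes its speed limit or range.

## Working session

There is one attempt and no reset: what is moved stays moved. The work goes in short steps, Python scripts to look and compute and a shell command to move; the robot and the scene stay as the last step left them, time stands still between calls to the robot, and variables do not carry over. Pictures are saved under pics/ and viewed, about 8 in all and at most 12, crops included, and the job is handed in when it is done.

```bash
mkdir -p pics; ls; cat > h.py <<'E'
from rig import *
import numpy as np, cv2, json
def cam(n):
    d=get_image(n); f=200/np.tan(np.radians(d['fov_y'])/2)
    return d,f
def snap(n,fn):
    d,f=cam(n); cv2.imwrite('pics/'+fn+'.png',cv2.cvtColor(d['frame'],cv2.COLOR_RGB2BGR))
    np.savez('pics/'+fn+'.npz',W=d['world_to_cam'],f=f,cx=d['cx'],cy=d['cy'])
    print(n,{k:v for k,v in d.items() if k not in('frame','world_to_cam')})
def L(fn):
    d=np.load('pics/'+fn+'.npz'); return d['W'],float(d['f']),float(d['cx']),float(d['cy'])
def proj(fn,P):
    W,f,cx,cy=L(fn); c=W@np.append(P,1); return np.array([cx+f*c[0]/-c[2], cy-f*c[1]/-c[2]])
def ray(fn,uv):
    W,f,cx,cy=L(fn); R=W[:3,:3]; o=-R.T@W[:3,3]
    d=R.T@np.array([(uv[0]-cx)/f,-(uv[1]-cy)/f,-1]); return o,d/np.linalg.norm(d)
def atz(fn,uv,z):
    o,d=ray(fn,uv); return o+d*(z-o[2])/d[2]
def tri(obs):
    A=np.zeros((3,3));b=np.zeros(3);r=[ray(*o) for o in obs]
    for o,d in r:
        M=np.eye(3)-np.outer(d,d);A+=M;b+=M@o
    p=np.linalg.solve(A,b); return p,[np.linalg.norm(np.cross(p-o,d)) for o,d in r]
E
python3 - <<'E'
from h import *
for n in('scene','side','wrist'): snap(n,n+'0')
print(observe()['time_s'])
for n in ('scene0','side0','wrist0'):
    print(n,ray(n,(320,200)))
a=cv2.imread('pics/scene0.png');b=cv2.imread('pics/side0.png')
E
```

```text
pics
scene {'fov_y': 55.458232725603274, 'cx': 319.81993531004304, 'cy': 196.09101550426027}
side {'fov_y': 42.0787737584722, 'cx': 323.77811609509735, 'cy': 194.74526791629336}
wrist {'fov_y': 58.430160364849485, 'cx': 319.7059405919849, 'cy': 194.30486418680985}
0.15
scene0 (array([ 1.05263572, -0.51413474,  0.91462118]), array([-0.505994  ,  0.46375922, -0.72725336]))
side0 (array([ 0.16801465, -1.02771855,  1.18442031]), array([ 0.21655283,  0.68112077, -0.69941359]))
wrist0 (array([ 0.28837819, -0.47559936,  0.37342525]), array([-0.28206677, -0.12214659, -0.95158738]))
```

View pics/scene0.png

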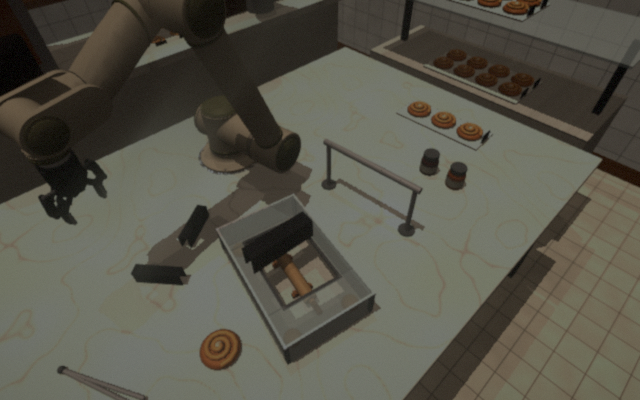

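View pics/side0.png

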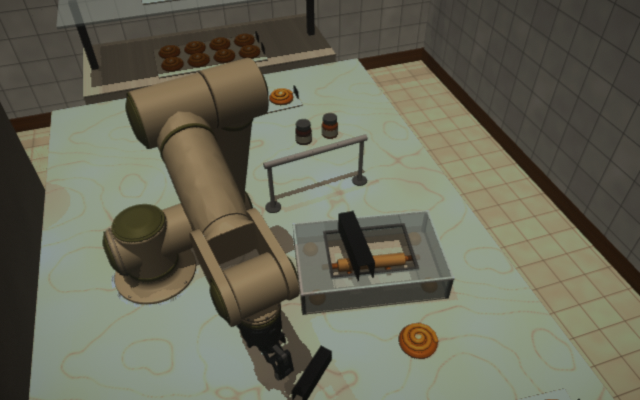

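The scene camera shows these candidates for the sign: the large black channel on the hatch at scene (279,240) / side (356,245), and two small ones lying on the counter at scene (194,225) and (160,274). I choose the one on the hatch. The rail bar runs from scene (326,142) to (418,188), and the pin is at (293,277). Next is a close crop to check the choice and get the pixels.

```bash
python3 - <<'E'
import cv2,numpy as np
a=cv2.imread('pics/scene0.png')[130:360,205:435];b=cv2.imread('pics/side0.png')[125:325,260:460]
def up(i,x0,y0,s,n):
    i=cv2.resize(i,None,fx=s,fy=s,interpolation=cv2.INTER_CUBIC)
    i=cv2.convertScaleAbs(i,alpha=1.5,beta=15)
    for k in range(0,400,20):
        for o in (0,):
            x=(k+(-x0)%20)*s
            if x<i.shape[1]: cv2.line(i,(int(x),0),(int(x),5),(0,0,255),1); cv2.putText(i,str(x0+int(x/s)),(int(x),15),0,.35,(0,0,255))
            y=(k+(-y0)%20)*s
            if y<i.shape[0]: cv2.line(i,(0,int(y)),(5,int(y)),(0,0,255),1); cv2.putText(i,str(y0+int(y/s)),(6,int(y)+4),0,.35,(0,0,255))
    cv2.imwrite('pics/'+n,i)
up(a,205,130,2.6,'c1.png');up(b,260,125,3,'c2.png')
E
```

```text
(no output)
```

View pics/c1.png

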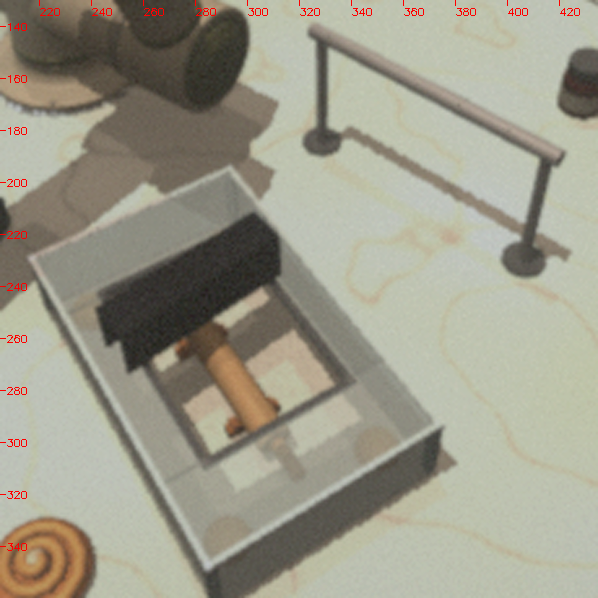

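View pics/c2.png

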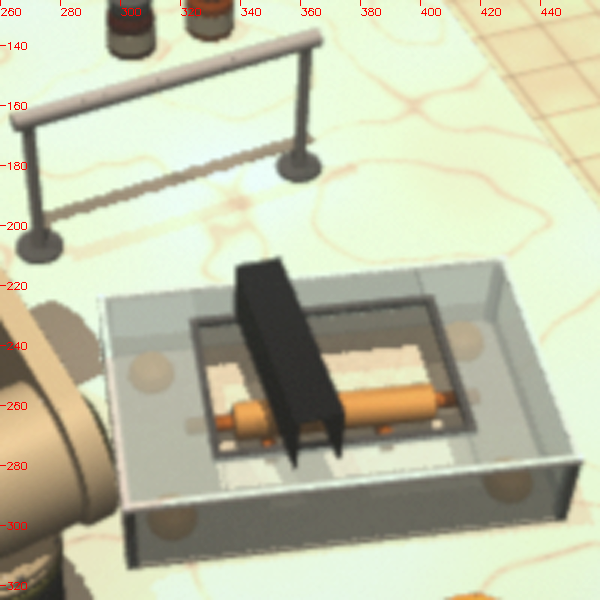

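The crop confirms the choice: the sign on the hatch is a large channel, with its top corners at side (338,214), (353,212), (359,267) and (374,260). Now I triangulate.

```bash
cat > m.py <<'E'
from h import *
S=lambda x,y:('scene0',(205+x/2.6,130+y/2.6)); D=lambda x,y:('side0',(260+x/3,125+y/3))
pts={'railN':(S(312,33),D(16,122)),'railF':(S(560,157),D(318,40)),
'cNp':(S(230,170),D(103,298)),'cNm':(S(30,258),D(122,506)),'cFp':(S(440,430),D(498,262)),'cFm':(S(210,562),D(580,462)),
'hFp':(S(352,380),D(432,298)),'hFm':(S(208,464),D(474,430)),
'sFp':(S(280,237),D(280,260)),'sNp':(S(253,212),D(235,268)),'footFm':(S(127,370),D(338,457)),'footNm':(S(107,345),D(294,468)),
'pinFarBarrel':(S(272,420),D(436,400))}
P={}
for k,v in pts.items():
    p,r=tri(v);P[k]=p;print(k,p.round(4),np.round(r,4))
print('rail',(P['railN']+P['railF'])/2,np.linalg.norm(P['railN']-P['railF']),P['railF']-P['railN'])
c=sum(P[k] for k in('cNp','cNm','cFp','cFm'))/4
print('case',c,np.linalg.norm(P['cNp']-P['cFp']),np.linalg.norm(P['cNp']-P['cNm']))
d=P['cFp']-P['cNp']+P['cFm']-P['cNm'];print('caseyaw',np.arctan2(d[1],d[0]))
for n,q in(('sNp',(235,268)),('sFp',(280,260)),('sFm',(343,405)),('sNm',(296,425))): print(n,atz(*D(*q),.155).round(4))
for n,q in(('fFm',(338,457)),('fNm',(294,468))): print(n,atz(*D(*q),.091).round(4))
E
python3 m.py
```

```text
railN [0.3711 0.1384 0.1784] [0.0028 0.0028]
railF [0.7044 0.174  0.1769] [0.0018 0.0018]
cNp [ 0.4066 -0.0306  0.087 ] [0.0001 0.0001]
cNm [ 0.3554 -0.2698  0.0877] [0.002 0.002]
cFp [ 0.793  -0.1024  0.0767] [0.0023 0.0023]
cFm [ 0.7454 -0.3455  0.0854] [0.0032 0.0032]
hFp [ 0.7045 -0.132   0.0889] [0.0008 0.0008]
hFm [ 0.6741 -0.2871  0.0856] [0.0007 0.0007]
sFp [ 0.5621 -0.0924  0.1487] [0.0004 0.0004]
sNp [ 0.5186 -0.0902  0.1501] [0.0002 0.0002]
footFm [ 0.5463 -0.2818  0.0926] [0.0001 0.0001]
footNm [ 0.507  -0.278   0.0891] [0.0001 0.0001]
pinFarBarrel [ 0.6706 -0.2113  0.0517] [0.0091 0.0091]
rail [0.53778225 0.156183   0.17761874] 0.3352214080621747 [ 0.33331704  0.03565005 -0.00148874]
case [ 0.5750984  -0.1870887   0.08418723] 0.39311783541444495 0.2445947050547787
caseyaw -0.18770661797926244
sNp [ 0.517 -0.095  0.155]
sFp [ 0.5597 -0.0986  0.155 ]
sFm [ 0.5493 -0.2753  0.155 ]
sNm [ 0.5041 -0.2825  0.155 ]
fFm [ 0.5469 -0.2805  0.091 ]
fNm [ 0.5064 -0.2793  0.091 ]
```

```bash
python3 - <<'E'
from h import *
o=observe(); R=o['tool_rot'];print(np.round(R,3),o['position'],o['grip_width'])
print('xaxis yaw',np.degrees(np.arctan2(R[1][0],R[0][0])))
E
```

```text
[[ 0.398 -0.917 -0.   ]
 [-0.917 -0.398  0.001]
 [-0.001 -0.    -1.   ]] [ 0.21908248 -0.50424301  0.24486708] 0.08518798934384886
xaxis yaw -66.52013558037721
```

```bash
python3 -m crank '[0,0,0.091,0.026,0.0264,0,100, 0,0,0.091,0.026,0.0264,0,100, 0,0,0.091,0.026,0.0264,0,100, 0,0,0.091,0.026,0.0264,0,100, 0,0,0.091,0.026,0.0264,0,100, 0,0,0.091,0.026,0.0264,0,100, 0,0,0.091,0.026,0.0264,0,100, 0,0,0.091,0.026,0.0264,0,100, 0,0,0.091,0.026,0.0264,0,100, 0,0,0.091,0.026,0.0264,0,100, 0,0,0.091,0.026,0.0264,0,100, 0,0,0.091,0.026,0.0264,0,100, 0,0,0,0,0,0,100, 0,0,0,0,0,0,100]'
python3 - <<'E'
from h import *
o=observe(); R=o['tool_rot'];print(o['position'],np.degrees(np.arctan2(R[1][0],R[0][0])))
snap('wrist','w1')
i=cv2.imread('pics/w1.png');cv2.imwrite('pics/w1b.png',cv2.convertScaleAbs(i,alpha=1.8,beta=20))
E
```

```text
time_s: 1.55
position: [0.5312, -0.1872, 0.2449]
tool_rot: [[0.998, -0.068, -0.001], [-0.068, -0.998, 0.0], [-0.001, -0.0, -1.0]]
ft_force: [0.1, -0.1, -0.3]
grip_width: 0.0853
[ 0.53122264 -0.18717004  0.24488728] -3.910164044848087
wrist {'fov_y': 58.430160364849485, 'cx': 319.7059405919849, 'cy': 194.30486418680985}
```

View pics/w1b.png

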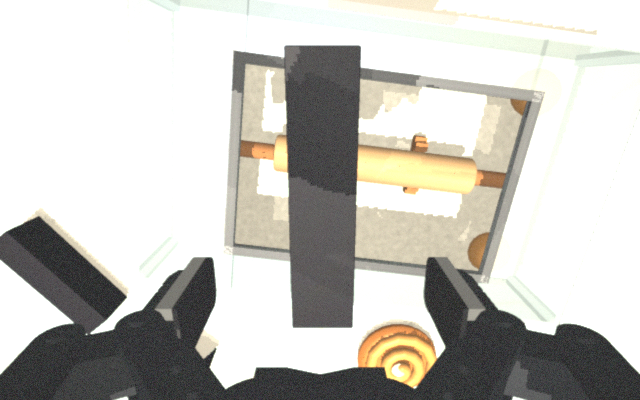

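The wrist picture shows the sign's top face with corners (286,46), (359,46), (353,327) and (292,327). The hatch's inner corners are about (244,64), (530,101), (484,272) and (234,246), and the pin barrel runs from (275,154) to (475,176).

```bash
python3 - <<'E'
from h import *
q=[(286,46),(359,46),(353,327),(292,327)]
p=np.array([atz('w1',u,.155) for u in q]);print(p.round(4),p.mean(0))
d=(p[0]+p[1]-p[2]-p[3])/2;print(np.linalg.norm(d),'yaw',np.degrees(np.arctan2(-d[0],d[1])),np.linalg.norm(p[0]-p[1]))
q=[(244,64),(530,101),(484,272),(234,246)]
p=np.array([atz('w1',u,.091) for u in q]);print('hatch',p.round(4),p.mean(0),np.linalg.norm(p[0]-p[1]),np.linalg.norm(p[0]-p[3]))
d=p[1]-p[0]+p[2]-p[3];print(np.degrees(np.arctan2(d[1],d[0])))
p=np.array([atz('w1',u,.034) for u in[(275,154),(475,176)]]);print('pin',p.round(4),p.mean(0),np.linalg.norm(p[0]-p[1]),np.degrees(np.arctan2(*(p[1]-p[0])[[1,0]])))
# two-view check of heights: sign far corners, side0 vs w1
print(tri([('w1',(286,46)),('side0',(338.3,214.3))]),tri([('w1',(359,46)),('side0',(353.3,211.7))]))
print(tri([('w1',(475,176)),('side0',(405.5,260))]))
E
```

```text
[[ 0.5194 -0.0913  0.155 ]
 [ 0.5607 -0.0941  0.155 ]
 [ 0.5497 -0.2817  0.155 ]
 [ 0.5058 -0.2788  0.155 ]] [ 0.53390449 -0.18645185  0.155     ]
0.1879707996479509 yaw -3.737739395916434 0.04139800983638128
hatch [[ 0.4819 -0.095   0.091 ]
 [ 0.6967 -0.1362  0.091 ]
 [ 0.6713 -0.2813  0.091 ]
 [ 0.4541 -0.2415  0.091 ]] [ 0.57599868 -0.18849948  0.091     ] 0.2187644889945317 0.1490982288250243
-10.629448761850213
pin [[ 0.4899 -0.174   0.034 ]
 [ 0.6827 -0.2088  0.034 ]] [ 0.58627355 -0.19137848  0.034     ] 0.1958903139744401 -10.234446147773964
(array([ 0.51876203, -0.09066019,  0.1502542 ]), [np.float64(0.0002611015913504546), np.float64(0.0002611015913504605)]) (array([ 0.56147703, -0.09363401,  0.14947749]), [np.float64(0.00020816636956158777), np.float64(0.00020816636956143885)])
(array([ 0.6826811 , -0.21015022,  0.02808729]), [np.float64(0.0023104963603217932), np.float64(0.002310496360321474)])
```

```bash
python3 -m crank '[0,0,0,0.0027,0.0007,-0.025,100, 0,0,0,0,0,-0.03,100, 0,0,0,0,0,-0.03,100, 0,0,0,0,0,-0.022,100, 0,0,0,0,0,0,100, 0,0,0,0,0,0,30, 0,0,0,0,0,0,30, 0,0,0,0,0,0,30, 0,0,0,0,0,0,30, 0,0,0,0,0,0,30, 0,0,0,0,0,0,30, 0,0,0,0,0,0,30, 0,0,0,0,0,0,30]' 40
```

```text
time_s: 2.9
position: [0.5342, -0.1874, 0.1398]
tool_rot: [[0.998, -0.069, 0.002], [-0.069, -0.998, -0.002], [0.002, 0.002, -1.0]]
ft_force: [-1.8, -0.8, 7.4]
grip_width: 0.0435
```

```bash
python3 -m crank '[0,0,0,0,0,0.03,30, 0,0,0,0,0,0.032,30, 0,0,0,0,0,0.032,30, 0,0,0,0,0,0.032,30, 0,0,-0.1,0.0003,0.0245,0,30, 0,0,-0.1,0.0003,0.0245,0,30, 0,0,-0.1,0.0003,0.0245,0,30, 0,0,-0.1,0.0003,0.0245,0,30, 0,0,-0.1,0.0003,0.0245,0,30, 0,0,-0.1,0.0003,0.0245,0,30, 0,0,-0.1,0.0003,0.0245,0,30, 0,0,-0.1,0.0003,0.0245,0,30, 0,0,-0.1,0.0003,0.0245,0,30, 0,0,-0.1,0.0003,0.0245,0,30, 0,0,-0.1,0.0003,0.0245,0,30, 0,0,-0.1,0.0003,0.0245,0,30, 0,0,-0.1,0.0003,0.0245,0,30, 0,0,-0.1,0.0003,0.0245,0,30]'
python3 -m crank '[0,0,0,0,0,0,30, 0,0,0,0,0,0,30, 0,0,0,0,0,0,30]'
python3 - <<'E'
from h import *
for n in('wrist','scene','side'):snap(n,n+'2')
o=observe(); R=o['tool_rot'];print(o['position'],np.degrees(np.arctan2(R[1][0],R[0][0])))
w=cv2.imread('pics/wrist2.png');s=cv2.imread('pics/scene2.png')[110:250,290:440];d=cv2.imread('pics/side2.png')[100:230,250:390]
r=lambda i,f:cv2.convertScaleAbs(cv2.resize(i,None,fx=f,fy=f,interpolation=cv2.INTER_CUBIC),alpha=1.7,beta=15)
s=r(s,2.6);d=r(d,2.8);out=np.zeros((400+0,800,3),np.uint8)
out[:s.shape[0],:s.shape[1]]=s; out[:d.shape[0],400:400+d.shape[1]]=d
cv2.imwrite('pics/c3.png',out);cv2.imwrite('pics/w2b.png',r(w,1))
E
```

```text
time_s: 4.7
position: [0.5378, 0.1571, 0.2645]
tool_rot: [[0.098, -0.995, 0.0], [-0.995, -0.098, 0.0], [-0.0, -0.0, -1.0]]
ft_force: [-0.3, 0.5, -1.9]
grip_width: 0.0431
time_s: 5.0
position: [0.538, 0.1554, 0.2644]
tool_rot: [[0.102, -0.995, -0.0], [-0.995, -0.102, -0.0], [0.0, 0.0, -1.0]]
ft_force: [0.2, 0.8, -1.9]
grip_width: 0.0433
wrist {'fov_y': 58.430160364849485, 'cx': 319.7059405919849, 'cy': 194.30486418680985}
scene {'fov_y': 55.458232725603274, 'cx': 319.81993531004304, 'cy': 196.09101550426027}
side {'fov_y': 42.0787737584722, 'cx': 323.77811609509735, 'cy': 194.74526791629336}
[0.53810708 0.15531662 0.26437716] -84.20277709873858
```

View pics/w2b.png

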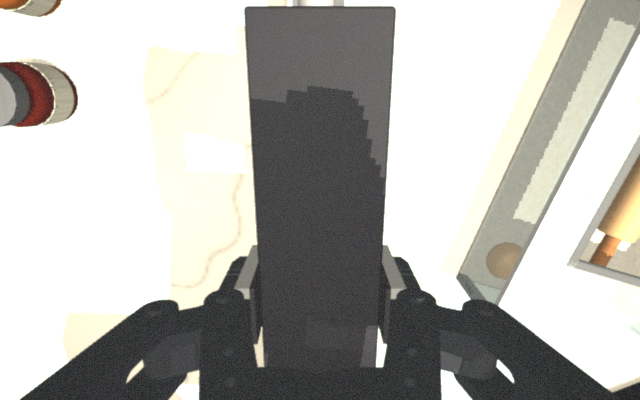

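View pics/c3.png

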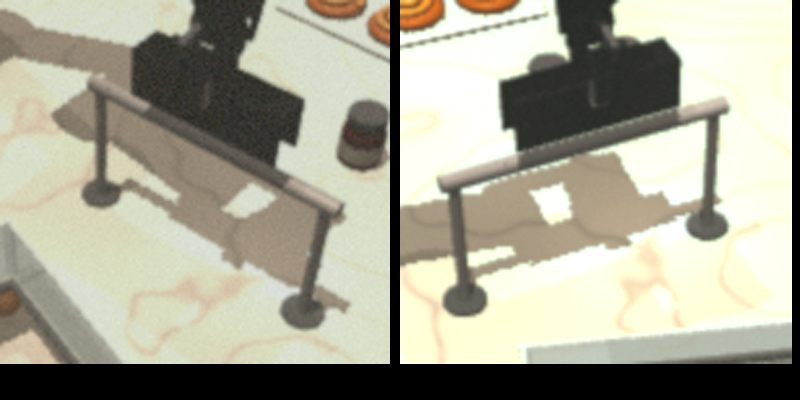

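The wrist view shows the sign's top face centred on u≈320 with the rail emerging beyond its far end at (316,3). The scene and side crops show the sign above the rail and about parallel to it.

```bash
python3 - <<'E'
from h import *
S=lambda x,y:('scene2',(290+x/2.6,110+y/2.6));D=lambda x,y:('side2',(250+(x-400)/2.8,100+y/2.8))
N,rn=tri([S(93,84),D(442,183)]);F,rf=tri([S(340,210),D(727,106)])
m=(N+F)/2;print(N,F,m,rn,rf,np.linalg.norm(F-N));d=(F-N)[:2];d/=np.linalg.norm(d);n=np.array([d[1],-d[0]])
print('yaw rail y',np.degrees(np.arctan2(d[1],d[0])))
T=observe()['position'][:2]
print('tool across',(T-m[:2])@n,'along',(T-m[:2])@d)
for z,u in((.18,(316,3)),):
    p=atz('wrist2',u,z)[:2];print(p,'rail pt across by wrist',(p-m[:2])@n,'along',(p-m[:2])@d)
# sign axis from wrist at top z
zt=T[0]*0+.2644+.0175
a=[atz('wrist2',u,zt)[:2] for u in((247,9),(394,9),(262,366),(378,366))];print(np.round(a,4))
c0=(a[0]+a[1])/2;c1=(a[2]+a[3])/2;print('sign yaw',np.degrees(np.arctan2(*(c0-c1)[[1,0]])),'far c across',(c0-m[:2])@n,(c0-m[:2])@d,'near',(c1-m[:2])@n,np.linalg.norm(a[0]-a[1]))
E
```

```text
[0.37073231 0.14187903 0.17727537] [0.70663103 0.17256008 0.17867319] [0.53868167 0.15721955 0.17797428] [np.float64(0.002423165787540798), np.float64(0.002423165787540845)] [np.float64(0.001259464933869716), np.float64(0.0012594649338696362)] 0.33729991681088706
yaw rail y 5.21892556245704
tool across 0.0018427821180041733 along -0.0007452997645042802
[0.65455077 0.16838279] rail pt across by wrist -0.0005773292155243845 along 0.11640418182031403
[[0.6312 0.1845]
 [0.6355 0.1435]
 [0.509  0.1734]
 [0.5135 0.1295]]
sign yaw 5.8488576191971715 far c across 0.001899886155159963 0.09487570584667701 near 0.003248892771939481 0.04121533404497721
```

```bash
python3 -m crank '[0,0,0,0,0.0022,-0.005,30, 0,0,0,0,0,-0.025,30, 0,0,0,0,0,-0.025,30, 0,0,0,0,0,-0.02,30, 0,0,0,0,0,-0.004,30, 0,0,0,0,0,0,30, 0,0,0,0,0,0,30]'
python3 -m crank '[0,0,0,0,0,-0.002,30, 0,0,0,0,0,-0.002,30, 0,0,0,0,0,0,30, 0,0,0,0,0,0,30]'
```

```text
time_s: 5.85
position: [0.5385, 0.1583, 0.1863]
tool_rot: [[0.102, -0.995, 0.002], [-0.995, -0.102, 0.0], [0.0, -0.002, -1.0]]
ft_force: [0.2, 0.3, -1.1]
grip_width: 0.0436
time_s: 6.25
position: [0.5381, 0.1583, 0.1815]
tool_rot: [[0.102, -0.995, 0.0], [-0.995, -0.102, 0.0], [-0.0, -0.0, -1.0]]
ft_force: [-1.2, 0.6, -2.2]
grip_width: 0.0435
```

```bash
python3 -m crank '[0,0,0,0,0,-0.0015,30, 0,0,0,0,0,-0.0015,30, 0,0,0,0,0,0,30, 0,0,0,0,0,0,30]'
```

```text
time_s: 6.65
position: [0.5381, 0.1582, 0.1788]
tool_rot: [[0.102, -0.995, 0.001], [-0.995, -0.102, 0.0], [0.0, -0.001, -1.0]]
ft_force: [-2.4, -0.1, 5.0]
grip_width: 0.0431
```

```bash
python3 -m crank '[0,0,0,0,0,0,60, 0,0,0,0,0,0,70, 0,0,0,0,0,0,85, 0,0,0,0,0,0,100, 0,0,0,0,0,0,100, 0,0,0,0,0,0,100, 0,0,0,0,0,0,100, 0,0,0,0,0,0,100, 0,0,0,0,0,0.02,100, 0,0,0,0,0,0.04,100, 0,0,0,0,0,0.04,100, 0,0,0,0,0,0,100]'
python3 - <<'E'
from h import *
for n in('wrist','side'):snap(n,n+'3')
r=lambda i,f:cv2.convertScaleAbs(cv2.resize(i,None,fx=f,fy=f,interpolation=cv2.INTER_CUBIC),alpha=1.7,beta=15)
w=r(cv2.imread('pics/wrist3.png'),.62);d=r(cv2.imread('pics/side3.png')[100:230,250:390],2.8)
out=np.zeros((400,800,3),np.uint8);out[:w.shape[0],:w.shape[1]]=w;out[:d.shape[0],400:400+d.shape[1]]=d;cv2.imwrite('pics/c4.png',out)
E
```

```text
time_s: 7.85
position: [0.5395, 0.1584, 0.2838]
tool_rot: [[0.102, -0.995, 0.01], [-0.995, -0.102, 0.001], [0.0, -0.01, -1.0]]
ft_force: [0.8, -1.1, -0.1]
grip_width: 0.0857
wrist {'fov_y': 58.430160364849485, 'cx': 319.7059405919849, 'cy': 194.30486418680985}
side {'fov_y': 42.0787737584722, 'cx': 323.77811609509735, 'cy': 194.74526791629336}
```

View pics/c4.png

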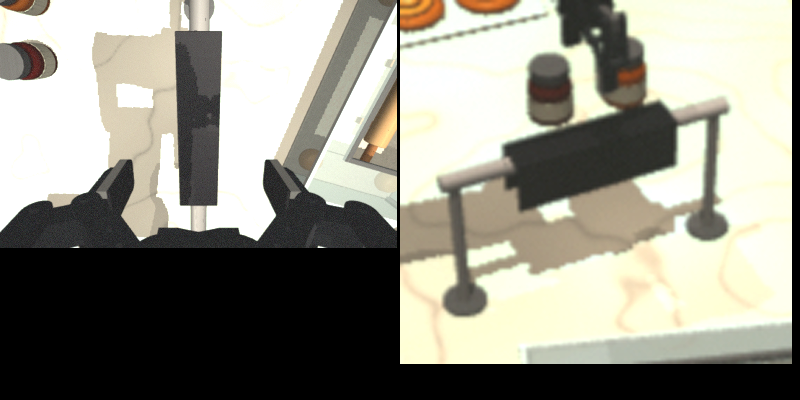

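The sign hangs astride the middle of the rail, parallel to it and let go. Now I move over the pin.

```bash
python3 -m crank '[0,0,-0.0283,0.0044,-0.0348,0,100, 0,0,-0.0283,0.0044,-0.0348,0,100, 0,0,-0.0283,0.0044,-0.0348,0,100, 0,0,-0.0283,0.0044,-0.0348,0,100, 0,0,-0.0283,0.0044,-0.0348,0,100, 0,0,-0.0283,0.0044,-0.0348,0,100, 0,0,-0.0283,0.0044,-0.0348,0,100, 0,0,-0.0283,0.0044,-0.0348,0,100, 0,0,-0.0283,0.0044,-0.0348,0,100, 0,0,-0.0283,0.0044,-0.0348,0,100, 0,0,0,0,0,0,70, 0,0,0,0,0,0,70, 0,0,0,0,0,0,70]'
python3 - <<'E'
from h import *
o=observe(); R=o['tool_rot'];print(o['position'],np.degrees(np.arctan2(R[1][0],R[0][0])))
snap('wrist','w4');i=cv2.imread('pics/w4.png');cv2.imwrite('pics/w4b.png',cv2.convertScaleAbs(i,alpha=1.5,beta=10))
E
```

```text
time_s: 9.25
position: [0.5818, -0.1887, 0.2776]
tool_rot: [[-0.179, -0.984, -0.001], [-0.984, 0.179, 0.001], [-0.001, 0.001, -1.0]]
ft_force: [-1.0, 0.2, 0.4]
grip_width: 0.0598
[ 0.58184292 -0.18868786  0.27762801] -100.31982672398871
wrist {'fov_y': 58.430160364849485, 'cx': 319.7059405919849, 'cy': 194.30486418680985}
```

View pics/w4b.png

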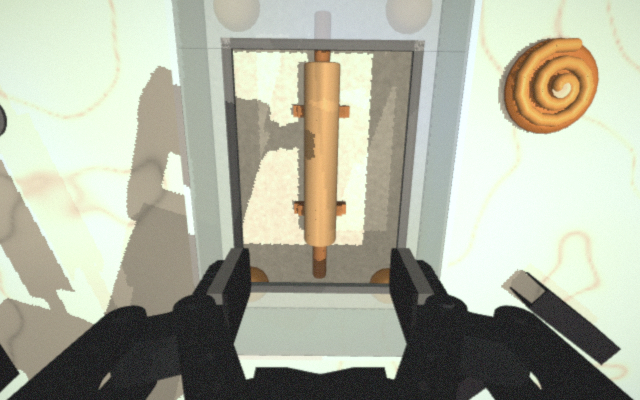

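The picture shows the pin barrel from (322,62) to (319,245) with handle ends at (322,12) and (319,278). The hatch's inner edge is at v 50 to 284, with nothing left across it.

```bash
python3 - <<'E'
from h import *
a,b=[atz('w4',u,.034) for u in((322,12),(319,278))];print('ends',a,b,(a+b)/2,np.linalg.norm(a-b),np.degrees(np.arctan2(*(a-b)[[1,0]])))
a,b=[atz('w4',u,.040) for u in((322,62),(319,246))];print('barrel',(a+b)/2,np.linalg.norm(a-b))
p=np.array([atz('w4',u,.091) for u in((232,50),(413,50),(399,284),(243,284))]);h=p.mean(0);print('hatch',h)
print([np.linalg.norm(p[i]-p[i-1]) for i in range(4)])
print('barrel 2-view',tri([('w4',(322,62)),('w1',(475,176))]),tri([('w4',(319,246)),('w1',(275,154))]))
E
```

```text
ends [ 0.7199352  -0.21648968  0.034     ] [ 0.44276284 -0.16319672  0.034     ] [ 0.58134902 -0.1898432   0.034     ] 0.2822492778185208 -10.883650279212128
barrel [ 0.58104729 -0.18983862  0.04      ] 0.19377515792041225
hatch [ 0.57541361 -0.18995999  0.091     ]
[np.float64(0.2176905330200021), np.float64(0.1484468843294865), np.float64(0.2175260779357783), np.float64(0.15584556131965785)]
barrel 2-view (array([ 0.67684388, -0.20708347,  0.04515591]), [np.float64(0.0017636215201398675), np.float64(0.0017636215201398335)]) (array([ 0.49179958, -0.17150847,  0.05130606]), [np.float64(0.0007648744465553824), np.float64(0.0007648744465553043)])
```

```bash
python3 -m crank '[0,0,-0.006,-0.0008,-0.0012,-0.02,70, 0,0,0,0,0,-0.03,70, 0,0,0,0,0,-0.03,70, 0,0,0,0,0,-0.03,70, 0,0,0,0,0,-0.03,70, 0,0,0,0,0,-0.03,70, 0,0,0,0,0,-0.025,70, 0,0,0,0,0,-0.02,70, 0,0,0,0,0,-0.01,70, 0,0,0,0,0,0,70, 0,0,0,0,0,0,70]'
```

```text
time_s: 10.4
position: [0.5817, -0.1908, 0.0543]
tool_rot: [[-0.186, -0.983, 0.001], [-0.983, 0.186, -0.001], [0.0, -0.001, -1.0]]
ft_force: [0.8, 0.2, -1.0]
grip_width: 0.0595
```

```bash
python3 -m crank '[0,0,0,-0.0005,0.001,-0.012,70, 0,0,0,0,0,-0.01,70, 0,0,0,0,0,0,70, 0,0,0,0,0,0,50, 0,0,0,0,0,0,35, 0,0,0,0,0,0,20, 0,0,0,0,0,0,20, 0,0,0,0,0,0,20, 0,0,0,0,0,0,20, 0,0,0,0,0,0,20, 0,0,0,0,0,0,20]' 60
```

```text
time_s: 11.5
position: [0.581, -0.1901, 0.0317]
tool_rot: [[-0.186, -0.983, 0.001], [-0.983, 0.186, -0.001], [0.0, -0.001, -1.0]]
ft_force: [0.7, 0.0, 5.5]
grip_width: 0.0343
```

```bash
python3 -m crank '[0,0,0,0,0,0.005,20, 0,0,0,0,0,0.008,20, 0,0,0,0,0,0.007,20, 0,0,0,0,0,0,20, 0,0,0,-0.011,0.0021,0,20, 0,0,0,-0.011,0.0021,0,20, 0,0,0,-0.011,0.0021,0,20, 0,0,0,-0.011,0.0021,0,20, 0,0,0,0,0,0,20, 0,0,0,0,0,0,20]' 80
python3 - <<'E'
from h import *
snap('side','s5');snap('scene','sc5')
r=lambda i,f:cv2.convertScaleAbs(cv2.resize(i,None,fx=f,fy=f,interpolation=cv2.INTER_CUBIC),alpha=1.6,beta=15)
a=r(cv2.imread('pics/s5.png')[200:320,280:460],2.2);b=r(cv2.imread('pics/sc5.png')[180:360,210:390],2.2)
out=np.zeros((400,800,3),np.uint8);out[:a.shape[0],:a.shape[1]]=a;out[:b.shape[0],400:400+b.shape[1]]=b;cv2.imwrite('pics/c5.png',out)
E
```

```text
time_s: 12.5
position: [0.5371, -0.1817, 0.0514]
tool_rot: [[-0.186, -0.983, 0.0], [-0.983, 0.186, -0.0], [0.0, -0.0, -1.0]]
ft_force: [-0.5, -0.7, -2.2]
grip_width: 0.0339
side {'fov_y': 42.0787737584722, 'cx': 323.77811609509735, 'cy': 194.74526791629336}
scene {'fov_y': 55.458232725603274, 'cx': 319.81993531004304, 'cy': 196.09101550426027}
```

View pics/c5.png

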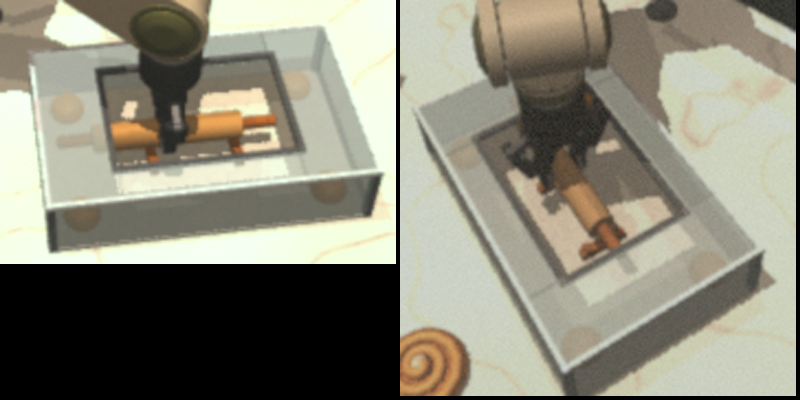

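The far handle end is clear of the hatch's far edge, so tipping can begin.

```bash
python3 -m crank '[-0.0155,-0.0815,0,0,0,0.004,20, -0.0155,-0.0815,0,0,0,0.004,20, -0.0155,-0.0815,0,0,0,0.004,20, 0,0,0,0,0,0,20, 0,0,0,0,0,0,20]'
python3 -m crank '[-0.0167,-0.0885,0,0,0,0.01,20, -0.0167,-0.0885,0,0,0,0.01,20, -0.0167,-0.0885,0,0,0,0.01,20, 0,0,0,0,0,0,20, 0,0,0,0,0,0,20]'
```

```text
time_s: 13.1
position: [0.537, -0.1818, 0.0634]
tool_rot: [[-0.186, -0.953, 0.241], [-0.982, 0.181, -0.046], [0.0, -0.245, -0.97]]
ft_force: [0.1, -0.9, -1.2]
grip_width: 0.0341
time_s: 13.6
position: [0.5373, -0.1817, 0.0931]
tool_rot: [[-0.186, -0.854, 0.486], [-0.983, 0.162, -0.091], [-0.001, -0.494, -0.869]]
ft_force: [-0.4, 0.1, -2.1]
grip_width: 0.0336
```

No contact forces and a tilt of about 30°. Next I draw the pin out along its axis.

```bash
python3 -m crank '[0,0,0,0.017,-0.0032,0.01,20, 0,0,0,0.017,-0.0032,0.01,20, 0,0,0,0.017,-0.0032,0.01,20, 0,0,0,0.017,-0.0032,0.01,20, 0,0,0,0,0,0,20]'
python3 -m crank '[0,0,0,0.017,-0.0032,0.012,20, 0,0,0,0.017,-0.0032,0.012,20, 0,0,0,0.017,-0.0032,0.012,20, 0,0,0,0.005,-0.001,0.02,20, 0,0,0,0,0,0,20]'
```

```text
time_s: 14.1
position: [0.6072, -0.1952, 0.1344]
tool_rot: [[-0.186, -0.853, 0.488], [-0.983, 0.16, -0.094], [0.002, -0.497, -0.868]]
ft_force: [0.6, -0.5, -2.0]
grip_width: 0.0339
time_s: 14.6
position: [0.6617, -0.2054, 0.1909]
tool_rot: [[-0.186, -0.852, 0.489], [-0.982, 0.161, -0.094], [0.002, -0.498, -0.867]]
ft_force: [0.2, 0.4, -0.5]
grip_width: 0.0337
```

```bash
python3 -m crank '[0,0,0,-0.005,0,0.02,20, 0,0,0,-0.01,0,0.025,20, 0,0,0,-0.01,0,0.025,20, 0,0,0,-0.01,0,0.02,20, 0,0,0,0,0,0,20, 0,0,0,0,0,0,20, 0,0,0,0,0,0,20, 0,0,0,0,0,0,20, 0,0,0,0,0,0,20, 0,0,0,0,0,0,20]'
python3 - <<'E'
from h import *
snap('side','s6');snap('scene','sc6')
r=lambda i,f:cv2.convertScaleAbs(cv2.resize(i,None,fx=f,fy=f,interpolation=cv2.INTER_CUBIC),alpha=1.6,beta=15)
a=r(cv2.imread('pics/s6.png')[100:360,240:460],1.8);b=r(cv2.imread('pics/sc6.png')[100:360,200:460],1.5)
out=np.zeros((480,800,3),np.uint8);out[:a.shape[0],:a.shape[1]]=a;out[:b.shape[0],400:400+b.shape[1]]=b;cv2.imwrite('pics/c6.png',out)
E
```

```text
time_s: 15.6
position: [0.6258, -0.2049, 0.2787]
tool_rot: [[-0.186, -0.854, 0.487], [-0.983, 0.162, -0.092], [-0.0, -0.495, -0.869]]
ft_force: [0.1, -0.2, -2.2]
grip_width: 0.0339
side {'fov_y': 42.0787737584722, 'cx': 323.77811609509735, 'cy': 194.74526791629336}
scene {'fov_y': 55.458232725603274, 'cx': 319.81993531004304, 'cy': 196.09101550426027}
```

View pics/c6.png

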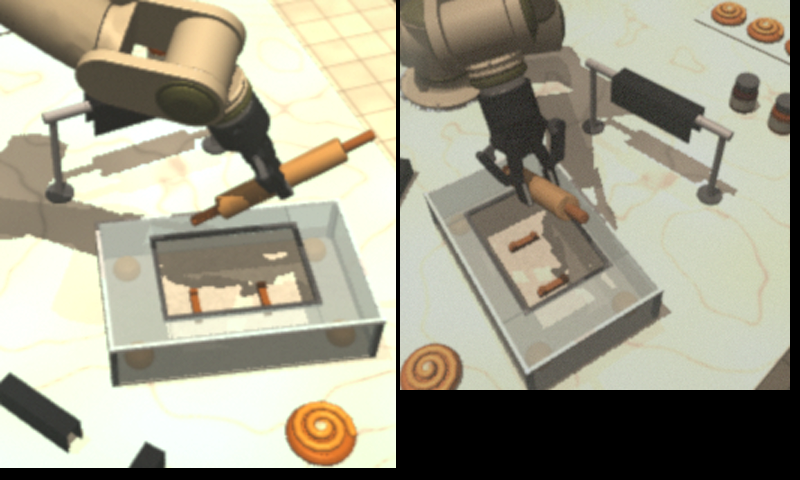

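The pin is out of the case and tilted about 30°. Its low end is at side (349,222) and its high end at side (447,174) / scene (323,245). The sign hangs on the rail and the bystanders are in place. I check the high end's height and hand in.

```bash
python3 - <<'E'
from h import *
F,r=tri([('side6'.replace('side6','s6'),(240+373/1.8,100+134/1.8)),('sc6',(200+(583-400)/1.5,100+217/1.5))])
o=observe();P=np.array(o['position']);print('far end',F,r,'low end by symmetry',2*P-F,'half length',np.linalg.norm(F-P),np.abs(o['qvel']).max(),o['time_s'])
if F[2]>.15 and (2*P-F)[2]>.15: print(close_job())
E
```

```text
far end [ 0.74455291 -0.22943404  0.35026402] [np.float64(0.0003750044794618417), np.float64(0.0003750044794619202)] low end by symmetry [ 0.50700066 -0.18040769  0.20784219] half length 0.14064017249112978 0.23350040239126882 15.7
the job is handed in; nothing more can be done
None
```

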